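Push the stuck piston out of a clay extruder's barrel

ROBOT

A 6-joint arm with a two-finger parallel gripper is mounted at the origin on the work surface. World frame = base frame: x ahead of the robot, y to its left, z up, the work surface at z = 0. Lengths are in m, angles in rad, forces in N, time in s.
With the tool pointing down it reaches from about 0.3 to 0.875 m from the base axis. Payload 4.2 kg.
Tool frame: the origin (TCP) lies at the very end of the fingers, on their centre line; the grasp point (between the pads) lies 19 mm behind it; z points along the fingers, y is the direction in which the jaws open and shut (so a half turn about z gives the same grasp; the last joint's range is limited). The gripper opens to 85 mm and grips with 20 to 120 N. Pads are 22 mm wide; open, the fingers measure 114 mm over their backs; the gripper's body (76 mm by 85 mm) begins 54 mm behind the grasp point. The pads swing forward as they close: fully open they stand 13 mm farther back than shut.
Start: joints at [1.163, 0.32, 1.565, -0, 1.257, -0.02], TCP at [0.217, 0.532, 0.209] pointing down, gripper open.
Joint ranges: [-3.11, 3.11], [-0.84, 2.01], [0.21, 2.61], [-1.34, 4.49], [0.05, 2.63], [-2.56, 2.56]. Speed limits (rad/s): [2.57, 2.57, 3.14, 3.14, 3.14, 3.14].

INTERFACE

Orientations are given as a unit quaternion [w, x, y, z].
In Python, from rig import * gives the robot as it stands.
- The arm moves only by the tool jog_arm, never from a script. Its argument "series" is a list of rows, each a list of 3 entries, a list of its own where there are three numbers: the shift along the tool's x, y, z in m, then the turn about the tool's z in rad, then the opening, from 0 (shut) to 1 (fully open). A call has 1 to 20 rows; each row is the pose to reach, as a shift and turn from the pose commanded when the call began, along the tool's axes at that moment; what a row does not reach only later rows make up. A row lasts 1/8 s, in which the tool goes at most 62.5 mm and 10.7 degrees, less where a joint would pass 70% of its speed; a pose out of reach is approached as far as the arm can. A call with a gripper value outside its range is refused whole. The fingers move at their own pace and stop on an object; the grip force is fixed at half the most. Time passes only in rows, so rows that repeat a pose let the fingers close. It gives the time, the measured TCP pose, the force and the opening at its end, in the units of the state.
- get_obs(): the state, without advancing time (a new reading comes with each control period).
- grab_frame(name): name is "side" or "top"; returns a dict with "color" (420x560x3 uint8, red, green, blue), "vfov" (degrees; the focal length in pixels is half the picture's height over the tangent of half this angle, whatever the lens; pixels are square), "cx", "cy" (the principal point, pixels), "world_from_camera" (4x4, takes a point from camera to world coordinates). Camera axes: x right, y down, z forward; pixel columns grow to the right and rows downward; lengths in m; the calibration is good to about 2 mm. A picture is of the moment at which its call begins. There is no depth.
- close_job(): hands the job in, once; it reports no verdict.
The state is a dict: "clock": time; "qpos": joint angles; "joint_vel": joint speeds; "joint_torque": joint torques, N m; "position": TCP position; "ee_rot": TCP orientation; "wrist_force": force on the tool from outside, world axes, zero at the start; "wrist_torque": the same for the moment, N m; "width": opening from 0.0 (shut) to 1.0 (fully open).
Only numpy, scipy, OpenCV 4.12 (cv2) and the standard library are available. Lean on these libraries where they do the work, as an engineer would, in place of code of your own. Each camera call takes 0.05 s, during which the arm holds its last target. There are 200 camera calls.

TASK

The piston is stuck in the clay extruder's barrel. Take the wooden dowel from its rest, feel its end into the barrel's flared mouth and push the piston out through the threaded far end into the catch tray, gently enough that the barrel is not shoved along in its clamps. Then draw the dowel out and lay it back in its rest, leaving the piston in the tray and everything else where it is.

Things in the scene. Friction and masses are not known exactly. Their poses are not given: they have to be found in the camera images.
- stand: Plywood jig on the bench that carries the extruder barrel level. Origin: underside of its base board, below the barrel's middle; z up; x runs along the barrel from its flared loading mouth (-x) to its threaded die end (+x). Base board 150 x 100 x 18 mm (x -80 to 70); two uprights 18 mm thick at x = -40 and 40, 84 mm wide, 70 mm high, steel saddle clamps to 80 mm. Only the stand is measured, not the barrel.
- mouth (a point): Point of the stand where the middle of the barrel's mouth should be: x = -70 mm, 70 mm above the bench; axes as the stand. But the clamps sit in slotted holes: 35 mm inside the mouth the real axis, level, lies up to 1.5 mm to either side and 2 mm higher or lower than nominal, and about that point it is up to 0.08 rad askew (yaw). So the real mouth can be 4.5 mm off sideways.
- die_end (a point): Point of the stand at the middle of the barrel's far, threaded end (nominal, x = 70 mm, 70 mm up). The barrel is an aluminium tube 140 mm long, 44 mm outside, open at both ends; bore 32 mm, straight, opened out at 45 degrees to 41 mm over the first 4.5 mm at the mouth.
- barrel (a joint): How far the barrel has been shoved along in its rubber-lined clamps, m; 0 at the start, positive towards the die end. The clamps hold about 17 N along the barrel; a harder push or pull, on the rim or by the dowel rubbing in the bore on top of the piston's drag, shifts it. Up to 4 mm does no harm.
- piston_mid (a point): Centre of the white nylon piston (pusher disc): 28 mm diameter, 28 mm long, axis along its x, domed brass boss 6 mm proud of its rear face; stuck in the bore, centre 35 to 90 mm from the mouth. It lies on the bore's floor, up to 1 mm to the side and 0.07 rad cocked, so it does not show the bore's line. Residue grips it all along: it drags at 8 to 12 N and falls when its rear reaches the die end.
- tray: Grey plastic catch tray fixed on the bench beyond the die end, 150 x 130 mm, 32 mm high, walls 4 mm, lined (floor at 8 mm). Origin: centre of its underside, x along the stand's x.
- dowel_mid (a point): Centre of the plain beech dowel, the push rod: 30 mm diameter, 225 mm long, square ends, 0.1 kg; x along the dowel, both ends alike. It lies level in the V-blocks of its rest.
- rest: Wooden rest of the dowel. Origin: on the bench below the middle of the lying dowel; x along the dowel, at the start within 0.4 rad of the stand's x. Two V-blocks 16 mm thick at x = -30 and 70 mm, 54 mm wide, 51 mm high, hold the dowel's axis 52 mm above the bench; base board 12 mm thick, x -60 to 100. The dowel stands free from x = -38 mm to its end at about -112 mm.
- die_cap: Aluminium die cap of the extruder, knurled ring 54 mm wide, 18 mm high, lying on the bench. Bystander. Origin: centre of its underside.
- test_disc: Fired clay test disc, 72 mm wide, 9 mm thick, flat on the bench. Bystander. Origin: centre of its underside.
- spray_bottle: White spray bottle with a yellow head, 72 mm wide, 0.21 m tall, standing. Bystander. Origin: centre of its underside.
- rib: Wooden potter's rib, 100 x 45 x 6 mm, flat on the bench. Bystander. Origin: centre of its underside.

How it is judged:
By the outcome, as a careful person would: the job done as asked, in the order asked, and still so for the second after the job is handed in, with the robot touching nothing.
It also fails if it takes over 72 s, if anything falls off the work surface, if the arm or the gripper's body presses on something with over 40 N, if the wrist force passes 120 N, or if a joint passes its speed limit or range.

## Working session

There is one attempt and no reset: what is moved stays moved. The work goes in short steps, Python scripts to look and compute and a tool call to move; the robot and the scene stay as the last step left them, time stands still between calls to the robot, and variables do not carry over. Pictures are saved under pics/ and viewed, about 8 in all and at most 12, crops included, and the job is handed in when it is done.

Besides the shell and the picture viewer there is one more tool, called after "Call:" as a command line: name --argument value ..., lists and objects as JSON in quotes. jog_arm: Moves the arm, as the interface text tells. Its arguments: {"type":"object","properties":{"series":{"type":"array","items":{"type":"array"}}},"required":["series"]}

```bash
mkdir -p pics; ls; python3 - <<'E'
from rig import *
import cv2,json
o=get_obs();print(o)
for n in ("side","top"):
    f=grab_frame(n);cv2.imwrite(f"pics/{n}0.png",f["color"][:,:,::-1])
    print(n,f["vfov"],f["cx"],f["cy"],f["world_from_camera"].tolist() if hasattr(f["world_from_camera"],'tolist') else f["world_from_camera"])
E
```

```text
pics
{'clock': 0.0, 'qpos': array([ 1.16298303e+00,  3.20312249e-01,  1.56569414e+00,  1.81631583e-05,
        1.25742145e+00, -1.99775775e-02]), 'joint_vel': array([-0.00189738,  0.00010818, -0.00023752,  0.00159878, -0.00035416,
       -0.00049854]), 'joint_torque': array([ 4.63484866e-04, -4.15526712e+01, -2.34171349e+01,  1.42056861e-04,
        7.89006270e-03, -9.09613163e-06]), 'position': array([0.21722777, 0.53181373, 0.20796476]), 'ee_rot': array([-2.03215896e-04,  1.92707463e-01,  9.81255824e-01, -8.94850061e-04]), 'wrist_force': array([ 1.13343137, -0.80020366,  0.24696577]), 'wrist_torque': array([-0.02940047, -0.03718409,  0.04568061]), 'width': 0.9976422778993413}
side 56.17391318994102 279.0101970912591 209.66975497819382 [[0.9414009059860656, -0.15703770307655335, 0.29850208378008874, 0.3090860125978], [-0.33708984873186854, -0.4685047000054748, 0.8166234015473145, -0.9404133137032105], [0.011608965954847408, -0.8693920323336422, -0.4939865646191593, 0.6053876374519223], [0.0, 0.0, 0.0, 1.0]]
top 56.385302776158795 277.68416655641624 212.96796410515913 [[-0.0008153022247966583, -0.9860419765923364, 0.16649491187468887, 0.43241699470121736], [-0.9998196018200134, -0.002355677985275684, -0.018847137652693937, -0.07916120774010713], [0.018976277262733786, -0.16648024260886893, -0.9858621758248665, 1.0453265707430095], [0.0, 0.0, 0.0, 1.0]]
```

View pics/top0.png

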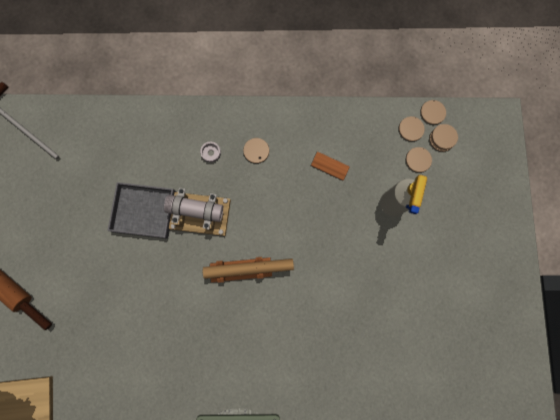

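View pics/side0.png

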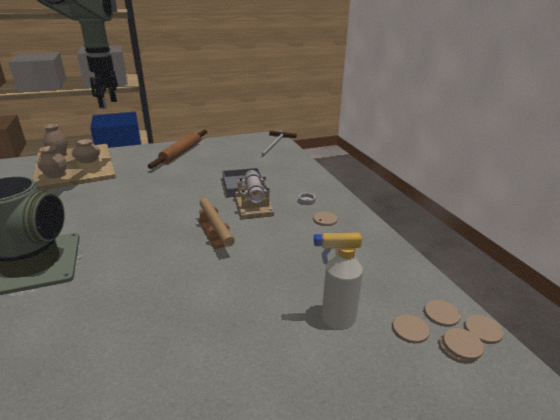

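The top view shows the tray at (142,212), barrel from about (166,205) to (222,212) with its mouth on the right, and the dowel from (203,272) to (294,265), with its free end on the right. The side view shows the dowel at (215,222) and the mouth facing the camera at (256,193). Next I'll measure.

```bash
cat > h.py <<'E'
import numpy as np,cv2
from rig import *
def cam(n):
    f=grab_frame(n);f["f"]=f["color"].shape[0]/2/np.tan(np.radians(f["vfov"])/2);f["T"]=np.array(f["world_from_camera"]);return f
def ray(f,u,v):
    d=f["T"][:3,:3]@np.array([(u-f["cx"])/f["f"],(v-f["cy"])/f["f"],1.]);return f["T"][:3,3],d
def onz(f,u,v,z):
    o,d=ray(f,u,v);return o+d*(z-o[2])/d[2]
def proj(f,p):
    q=f["T"][:3,:3].T@(np.array(p)-f["T"][:3,3]);return np.array([f["f"]*q[0]/q[2]+f["cx"],f["f"]*q[1]/q[2]+f["cy"]])
def crop(f,x0,y0,w,h,k,name):
    cv2.imwrite(name,cv2.resize(f["color"][y0:y0+h,x0:x0+w,::-1],None,fx=k,fy=k,interpolation=cv2.INTER_CUBIC))
E
python3 - <<'E'
from h import *
f=cam("top");s=cam("side")
a=cv2.resize(f["color"][180:290,105:305],None,fx=4,fy=4,interpolation=cv2.INTER_CUBIC)
cv2.imwrite("pics/c1.png",a[:,:,::-1])
crop(s,180,155,120,100,6,"pics/c2.png")
hsv=cv2.cvtColor(f["color"],cv2.COLOR_RGB2HSV)
print("top dowel z=.052",[onz(f,u,v,.052).round(4) for u,v in((203,272),(294,265))])
print("barrel z=.07",[onz(f,u,v,.07).round(4) for u,v in((166,205),(222,212))])
E
```

```text
top dowel z=.052 [array([0.4501, 0.0886, 0.052 ]), array([ 0.4674, -0.1391,  0.052 ])]
barrel z=.07 [array([0.6168, 0.1837, 0.07  ]), array([0.5993, 0.0425, 0.07  ])]
```

View pics/c1.png

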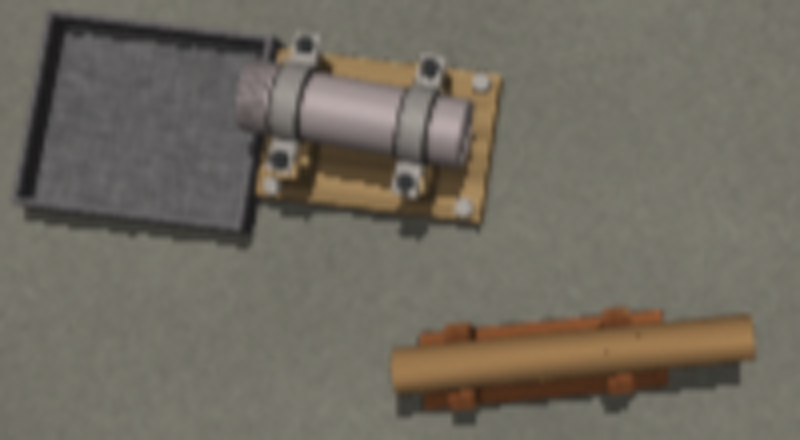

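View pics/c2.png

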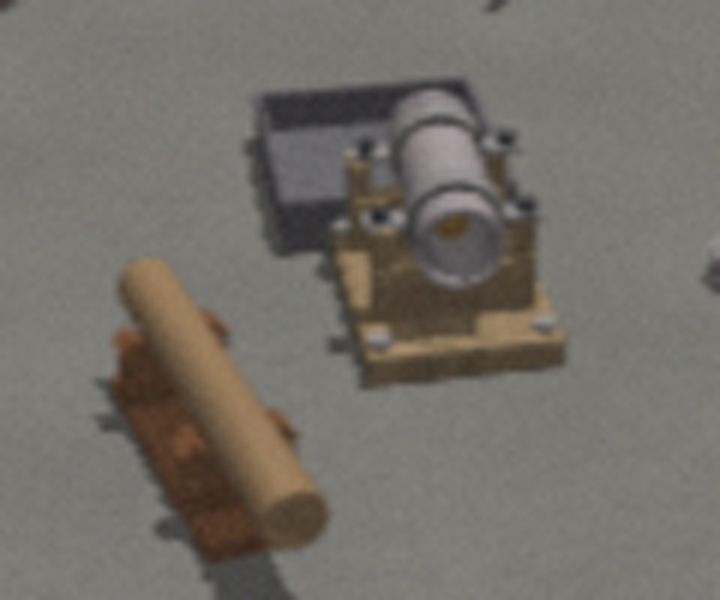

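The crop shows the dowel end faces at about (203,272) and (293,264) in the top image, and the barrel axis from (165,204) to (221.5,212.5). The mouth ellipse in the side view is at about (257,194.5). Next, sub-pixel line fits.

```bash
cat > meas.py <<'E'
from h import *
f=cam("top");s=cam("side")
print(f["T"][:3,3])
lab=cv2.cvtColor(f["color"],cv2.COLOR_RGB2LAB).astype(float)
def scan(u,v0,v1,sig):  # subpixel strongest rise and fall along column
    v=np.arange(v0,v1,.1);c=np.interp(v,np.arange(420),sig[:,u]);g=np.gradient(c,.1);g=np.convolve(g,np.ones(10)/10,'same')
    g[:8]=0;g[-8:]=0;return v[g.argmax()],v[g.argmin()]
# barrel: -b (less yellow than wood) ; dowel: +b
b=cv2.GaussianBlur(lab[:,:,2],(0,0),.6)
def fit(pts):
    p=np.array(pts);k=np.polyfit(p[:,0],p[:,1],1)
    for _ in range(3):
        r=p[:,1]-np.polyval(k,p[:,0]);m=abs(r)<max(.3,1.5*np.median(abs(r)));k=np.polyfit(p[m,0],p[m,1],1)
    return k,m.sum(),abs(r[m]).mean()
up=[];lo=[]
for u in list(range(187,204))+list(range(213,221)):
    c=204+(u-165)*.15
    r,fa=scan(u,c-14,c+14,-b);up.append((u,r));lo.append((u,fa))
print("barrel",fit(up),fit(lo))
hsv=cv2.cvtColor(f["color"],cv2.COLOR_RGB2HSV);
rgb=f["color"].astype(int)
D=((rgb[:,:,0]-rgb[:,:,2])>35)&(hsv[:,:,0]>=12)
D[:250]=0;D[300:]=0;D[:,:195]=0;D[:,310:]=0
D=cv2.morphologyEx(D.astype(np.uint8),cv2.MORPH_OPEN,np.ones((3,3)))
n,l,st,ce=cv2.connectedComponentsWithStats(D);i=1+st[1:,4].argmax();print("dowel comp",st[i],ce[i])
c=max(cv2.findContours((l==i).astype(np.uint8),0,1)[0],key=len);(cx,cy),(w,h),a=cv2.minAreaRect(c);print(cx,cy,w,h,a)
for nm,F,roi in (("side",s,(245,180,270,210)),):
    x0,y0,x1,y1=roi
    cr=cv2.cvtColor(F["color"],cv2.COLOR_RGB2GRAY)[y0:y1,x0:x1];np.set_printoptions(linewidth=220);print(cr)
E
python3 meas.py
```

```text
[ 0.43241699 -0.07916121  1.04532657]
barrel (array([  0.18967258, 162.52343838]), np.int64(19), np.float64(0.18663104259988023)) (array([  0.18641742, 180.97740433]), np.int64(19), np.float64(0.20082015140056192))
dowel comp [ 203  257   91   22 1268] [246.34305994 267.78943218]
247.85519409179688 267.7621154785156 18.27000617980957 90.76870727539062 85.2363510131836
[[ 75  72  97 116 128 136 144 153 153 155 156 156 153 143 113  79  81  88  83  88 100 106 117 121 122]
 [ 67  70  95 114 123 134 142 151 152 158 159 155 155 148 133 100  71  64  69  97 117 122 122 120 122]
 [ 69  66  88 110 122 128 140 147 153 158 157 156 153 150 137 106  71  64  70  93 117 120 124 123 121]
 [ 77  65  90 104 119 128 135 141 142 144 147 146 148 148 141 113  82  66  68  91 113 121 123 125 120]
 [ 88  75  84 102 117 123 133 137 140 143 142 143 140 143 142 124  92  66  68  84 108 118 124 122 122]
 [ 90  80  78  98 114 122 130 127 119 114 108  98 103 121 132 133 113  86  68  73  89 108 122 121 124]
 [ 82  79  80  96 114 120 115  93  75  73  80  81  76  74  83  99 111 104  83  69  66 100 123 123 123]
 [ 83  8
[... 1661 characters left out ...]
  61  61  62  64  65  69  76  68  65  69  63  65  66  69  68  64  68  60  68 107]
 [ 66  59  65  63  65  62  62  62  59  60  61  63  63  62  60  68  69  63  68  70  67  66  66  70 109]
 [ 69  64  66  62  63  67  59  64  65  63  62  64  65  61  62  62  67  62  66  67  64  62  67  72 108]
 [ 68  65  63  63  62  65  62  63  64  67  66  63  64  64  62  72  70  74  74  79  77  78  87  99 117]
 [ 64  65  65  66  64  65  65  64  67  66  66  66  68  70  84 104 112 119 126 121 121 124 125 130 137]
 [ 68  71  71  69  69  71  68  71  71  70  77  77  75  72 100 125 131 137 139 134 129 129 134 134 138]
 [ 83  83  78  78  73  72  70  72  73  73  77  76  75  75 103 124 130 132 134 134 130 131 132 116 100]]
```

```bash
cat >> meas.py <<'E'
E
python3 - <<'E'
from h import *
f=cam("top")
d=lambda p,q:np.arctan2(*(q-p)[1::-1])
rgb=f["color"].astype(float)
L=[]
for u in range(204,292,2):   # dowel edges outside blocks
    col=cv2.GaussianBlur(rgb,(0,0),.6)[:,u,1]; v0=272-(u-203)*.088
    g=np.gradient(np.interp(np.arange(v0-9,v0+9,.1),np.arange(420),col));vv=np.arange(v0-9,v0+9,.1)
    L.append((u,round(vv[g.argmax()],1),round(vv[g.argmin()],1)))
print(L)
A=onz(f,202.4,271.9,.052);B=onz(f,293.4,263.6,.052)
print("dowel",A,B,np.linalg.norm(A-B),d(B,A))
P=onz(f,187,171.75+.188*187,.07);Q=onz(f,220,171.75+.188*220,.07);print("barrel",P,Q,d(Q,P))
# stand board edges from crop
c=lambda x,y:((x+.5)/4-.5+105,(y+.5)/4-.5+180)
for a,b,z in (((275,47),(500,75),.018),((260,195),(482,226),.018),((55,15),(275,40),.032),((20,205),(250,235),.032)):
    print("yaw",d(onz(f,*c(*b),z),onz(f,*c(*a),z)))
for a,z in (((500,75),.018),((482,226),.018)): print(onz(f,*c(*a),z))
print("mouth top-eye",onz(f,*c(466,131),.07))
E
```

```text
[(204, np.float64(268.2), np.float64(276.4)), (206, np.float64(268.1), np.float64(276.2)), (208, np.float64(267.3), np.float64(276.2)), (210, np.float64(267.2), np.float64(275.2)), (212, np.float64(266.3), np.float64(276.3)), (214, np.float64(266.1), np.float64(275.1)), (216, np.float64(266.2), np.float64(275.3)), (218, np.float64(265.3), np.float64(275.3)), (220, np.float64(265.1), np.float64(274.2)), (222, np.float64(265.1), np.float64(261.5)), (224, np.float64(265.2), np.float64(275.2)), (226, np.float64(265.4), np.float64(274.4)), (228, np.float64(265.7), np.float64(274.1)), (230, np.float64(265.1), np.float64(274.3)), (232, np.float64(264.1), np.float64(273.1)), (234, np.float64(264.2), np.float64(273.2)), (236, np.float64(264.5), np.float64(273.2)), (238, np.float64(264.2), np.float64(273.2)), (240, np.float64(264.2), np.float64(259.7)), (242, np.float64(264.4), np.float64(272.2)), (244, np.float64(263.3), np.float64(272.3)), (246, np.float64(263.1), np.float64(272.5)), (248, np.float64(263.1), np.float64(272.1)), (250, np.float64(263.2), np.float64(272.2)), (252, np.float64(26
[... 604 characters left out ...]
9.1)), (280, np.float64(261.4), np.float64(269.1)), (282, np.float64(261.2), np.float64(269.1)), (284, np.float64(261.3), np.float64(268.5)), (286, np.float64(260.9), np.float64(268.5)), (288, np.float64(260.3), np.float64(268.7)), (290, np.float64(270.3), np.float64(257.1))]
dowel [0.45035936 0.09014955 0.052     ] [ 0.47092835 -0.13763822  0.052     ] 0.2287145616302422 1.6608509972730219
barrel [0.61208257 0.13080083 0.07      ] [0.59642286 0.04746606 0.07      ] 1.3850491831563754
yaw 1.4475772434143361
yaw 1.4327987860344977
yaw 1.4584276927623798
yaw 1.4419139896832522
[0.64512822 0.02952604 0.018     ]
[0.5438927  0.03934094 0.018     ]
mouth top-eye [0.59830697 0.04468418 0.07      ]
```

Call:
jog_arm --series '[[[-0.06,-0.06,0],0.14,1],[[-0.12,-0.125,0],0.28,1],[[-0.18,-0.187,0],0.42,1],[[-0.24,-0.25,0],0.56,1],[[-0.3,-0.312,0],0.7,1],[[-0.34,-0.354,0],0.8,1],[[-0.38,-0.395,0],0.9,1],[[-0.42,-0.437,0],1.0,1],[[-0.45,-0.468,0.03],1.06,1],[[-0.47,-0.489,0.06],1.093,1],[[-0.47,-0.489,0.06],1.093,1],[[-0.47,-0.489,0.06],1.093,1]]'

```text
clock: 1.85
position: [0.4676, -0.101, 0.147]
ee_rot: [-0.001, 0.676, 0.737, -0.001]
wrist_force: [-0.5, 0.3, 0.3]
width: 0.999
```

```bash
python3 - <<'E'
from h import *
f=cam("top");s=cam("side")
a=cv2.resize(f["color"][190:300,180:320],None,fx=5,fy=5,interpolation=cv2.INTER_CUBIC)
b=cv2.resize(s["color"][150:260,160:280],None,fx=5,fy=5,interpolation=cv2.INTER_CUBIC)
cv2.imwrite("pics/g1.png",cv2.resize(np.hstack([a,b]),None,fx=.6,fy=.6)[:,:,::-1])
o=get_obs();print(o["position"],o["ee_rot"],proj(f,o["position"]),proj(s,o["position"]))
E
```

```text
[ 0.46734244 -0.09830159  0.14848107] [-6.74350463e-04  6.75170678e-01  7.37661231e-01 -9.67611962e-05] [278.60366236 263.53261248] [221.58375601 200.59442227]
```

View pics/g1.png

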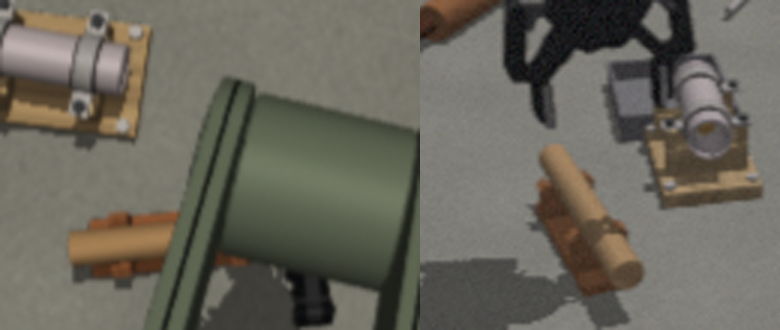

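Call:
jog_arm --series '[[[0,0,0.05],0,1],[[0,0,0.09],0,1],[[0,0,0.118],0,1],[[0,0,0.118],0,1],[[0,0,0.118],0,0.5],[[0,0,0.118],0,0.0],[[0,0,0.118],0,0],[[0,0,0.118],0,0],[[0,0,0.118],0,0],[[0,0,0.118],0,0]]'

```text
clock: 3.2
position: [0.4674, -0.0983, 0.031]
ee_rot: [-0.0, 0.675, 0.738, -0.0]
wrist_force: [-2.3, -1.0, 4.1]
width: 0.298
```

```bash
python3 - <<'E'
from h import *
o=get_obs();print(o)
E
```

```text
{'clock': 3.2, 'qpos': array([-2.31130988e-01,  3.64211233e-01,  2.02436777e+00, -2.95610831e-04,
        7.53197348e-01, -3.21047097e-01]), 'joint_vel': array([-1.52922167e-03,  1.43804134e-03,  6.49717660e-04, -1.68401512e-03,
       -7.72457519e-05,  4.86076025e-04]), 'joint_torque': array([  0.7450762 , -34.70965862, -16.19958401,   0.36578028,
        -0.65803712,   0.09354738]), 'position': array([ 0.46743916, -0.0982622 ,  0.03099185]), 'ee_rot': array([-3.09068608e-05,  6.74533242e-01,  7.38244463e-01, -1.33039863e-04]), 'wrist_force': array([-2.2887151 , -1.00468707,  4.10199226]), 'wrist_torque': array([-0.04861376,  0.39009719,  0.1095827 ]), 'width': 0.2980589742087062}
```

Call:
jog_arm --series '[[[0,0,-0.01],0,0],[[0,0,-0.025],0,0],[[0,0,-0.045],0,0],[[0,0,-0.06],0,0],[[-0.01,0.01,-0.06],0.03,0],[[-0.03,0.03,-0.06],0.1,0],[[-0.05,0.05,-0.06],0.17,0],[[-0.07,0.075,-0.06],0.23,0],[[-0.08,0.087,-0.06],0.261,0],[[-0.08,0.087,-0.05],0.261,0],[[-0.08,0.087,-0.05],0.261,0],[[-0.08,0.087,-0.05],0.261,0]]'

```text
clock: 4.7
position: [0.5605, -0.1693, 0.0806]
ee_rot: [-0.001, 0.765, 0.644, -0.0]
wrist_force: [-0.8, -0.4, -0.7]
width: 0.296
```

```bash
python3 - <<'E'
from h import *
f=cam("top");s=cam("side")
o=get_obs();print(o["position"],o["ee_rot"],o["wrist_force"],o["wrist_torque"],o["width"])
a=cv2.resize(f["color"][180:280,155:305],None,fx=5,fy=5,interpolation=cv2.INTER_CUBIC)
b=cv2.resize(s["color"][140:290,180:330],None,fx=5,fy=5,interpolation=cv2.INTER_CUBIC)
cv2.imwrite("pics/t1.png",a[:,:,::-1]);cv2.imwrite("pics/s1.png",cv2.resize(b,(600,600))[:,:,::-1])
E
```

```text
[ 0.5611059  -0.1695223   0.08107558] [-1.80920177e-06  7.64753214e-01  6.44323297e-01  1.00921750e-04] [-0.92902399 -0.53869708 -0.07122733] [-0.0900558   0.03966413 -0.01758451] 0.29589674189287474
```

View pics/t1.png

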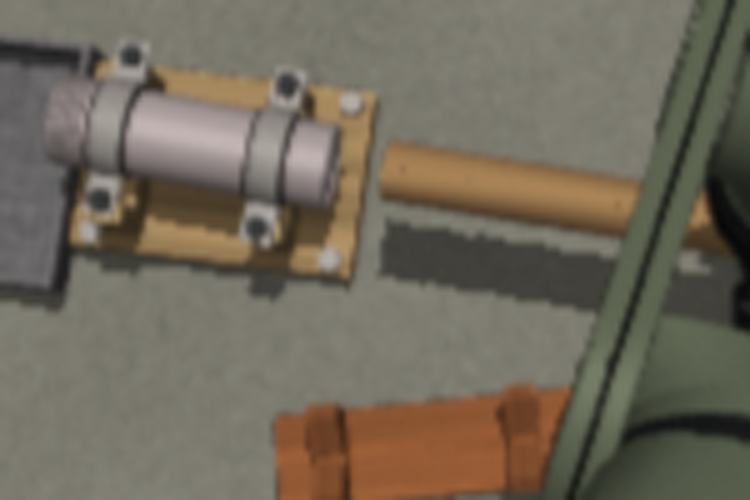

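View pics/s1.png

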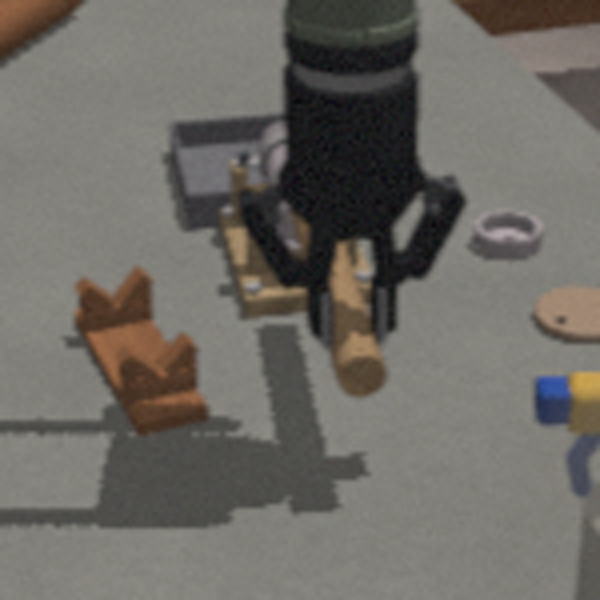

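The top crop shows the dowel aligned ahead of the mouth, with its tip at crop (385,170) and the mouth at (335,166). The side crop shows it held level in the jaws. The rest is intact. Next, I'll fit both axes relative to each other.

```bash
cat > ax.py <<'E'
from h import *
fs=[cam("top") for _ in range(4)];f=fs[0]
im=np.mean([x["color"] for x in fs],0).astype(np.float32)
lab=cv2.cvtColor(im/255,cv2.COLOR_RGB2LAB);b=cv2.GaussianBlur(lab[:,:,2],(0,0),.5);
def cross(sig,v0,v1,thr):
    v=np.arange(v0,v1);c=sig[v]-thr;i=np.where(c[:-1]*c[1:]<0)[0]
    return [round(float(v[k]+c[k]/(c[k]-c[k+1])),2) for k in i]
def axis(us,c0,sl,half,win,z,name,sg):
    U=[];Lo=[]
    for u in us:
        c=c0+sl*(u-us[0]);s=b[:,u]
        inn=np.median(s[int(c)-3:int(c)+4])
        for lst,e in((U,c-half),(Lo,c+half)):
            out=s[int(e-win) if e<c else int(e+win)]
            x=cross(s,int(e-win),int(e+win)+1,(inn+out)/2)
            if len(x)==1: lst.append((u,x[0]))
    ks=[]
    for lst in(U,Lo):
        p=np.array(lst);k=np.polyfit(p[:,0],p[:,1],1)
        for _ in range(3):
            r=p[:,1]-np.polyval(k,p[:,0]);m=abs(r)<.35;k=np.polyfit(p[m,0],p[m,1],1)
        ks.append(k);print(name,k,m.sum(),len(p),abs(r[m]).mean())
    k=np.mean(ks,0);P,Q=[onz(f,u,np.polyval(k,u),z) for u in(us[0],us[-1])]
    yaw=np.arctan2(P[1]-Q[1],P[0]-Q[0]);print(name,P,Q,"yaw",yaw,"width px",np.polyval(ks[1],us[0])-np.polyval(ks[0],us[0]));return P,Q,yaw
o=get_obs();p=o["position"];w,x,y,zz=o["ee_rot"];ty=np.arctan2(2*x*y,2*x*x-1)
P,Q,by=axis(list(range(183,202))+list(range(214,221)),206.2,.16,8.6,4,.07,"barrel",1)
R,S,dy=axis(list(range(236,278)),214.9,.155,5.9,3,p[2]+.021,"dowel",1)
print("tool",p,ty)
for n,z in(("tcp line x at y=.05",0),):
    at=lambda A,yaw,yy:A[0]+(yy-A[1])/np.tan(yaw)
    print("dowel-cam x at y=-.02",at(S,dy,-.02),"tool line x",at(p,ty,-.02),"barrel x at y=.045,.08,.18",at(Q,by,.045),at(Q,by,.08),at(Q,by,.18))
E
python3 ax.py
```

```text
barrel [  0.17228105 166.05613195] 20 26 0.0875702627584701
barrel [  0.1862361  181.06359979] 25 26 0.10915235574378129
barrel [0.61344412 0.14089277 0.07      ] [0.59671203 0.04747289 0.07      ] yaw 1.3935692003156512 width px 17.561242485993006
dowel [1.64014261e-01 1.69363675e+02] 42 42 0.03053934298241873
dowel [1.58427194e-01 1.81249377e+02] 42 42 0.053662613844931595
dowel [0.59050445 0.00439481 0.10215266] [ 0.57442346 -0.09551221  0.10215266] yaw 1.4112056084127083 width px 10.56715393133996
tool [ 0.56151205 -0.1698089   0.08115266] 1.4000663725225357
dowel-cam x at y=-.02 0.5865778752725314 tool line x 0.5873403648084354 barrel x at y=.045,.08,.18 0.5962691203525327 0.6025378399777963 0.6204484674785494
```

Call:
jog_arm --series '[[[0,-0.0044,0.01],0.016,0],[[0,-0.0044,0.022],0.016,0],[[0,-0.0044,0.032],0.016,0],[[0.01,-0.0044,0.032],0.016,0],[[0.0185,-0.0044,0.032],0.016,0],[[0.0185,-0.0044,0.032],0.016,0],[[0.0185,-0.0044,0.032],0.016,0]]'

```text
clock: 5.88
position: [0.5606, -0.1509, 0.0492]
ee_rot: [0.0, 0.77, 0.638, 0.0]
wrist_force: [-0.6, 0.5, -0.9]
width: 0.298
```

```bash
sed -e 's/range(236,278)/range(230,272)/;s/214.9,.155/213.0,.16/' ax.py > ax2.py; cat >> ax2.py <<'E'
cv2.imwrite("pics/t2.png",cv2.resize(im[190:240,200:280].astype(np.uint8),None,fx=8,fy=8,interpolation=cv2.INTER_CUBIC)[:,:,::-1])
print(o["wrist_force"],o["wrist_torque"])
E
python3 ax2.py
```

```text
barrel [  0.17325087 165.85231318] 20 26 0.10064027911927553
barrel [  0.18608234 181.09362602] 25 26 0.1015082920255952
barrel [0.61347546 0.140894   0.07      ] [0.5967047  0.04747272 0.07      ] yaw 1.3931707514208351 width px 17.58947193725595
dowel [  0.17527193 169.31514912] 7 7 0.026137844611525907
dowel [1.57534139e-01 1.83535515e+02] 33 41 0.1415373686967064
dowel [0.59243489 0.02226598 0.06996249] [ 0.57528237 -0.08097447  0.06996249] yaw 1.4061587337308135 width px 10.140673534605128
tool [ 0.56032    -0.15117967  0.04896249] 1.3835400589997993
dowel-cam x at y=-.02 0.5854127584533492 tool line x 0.5851754130721623 barrel x at y=.045,.08,.18 0.5962608048803755 0.6025439186102289 0.6204956721240963
[ 0.24342035  0.10804849 -0.56844092] [-0.11777011  0.02706464  0.0246559 ]
```

View pics/t2.png

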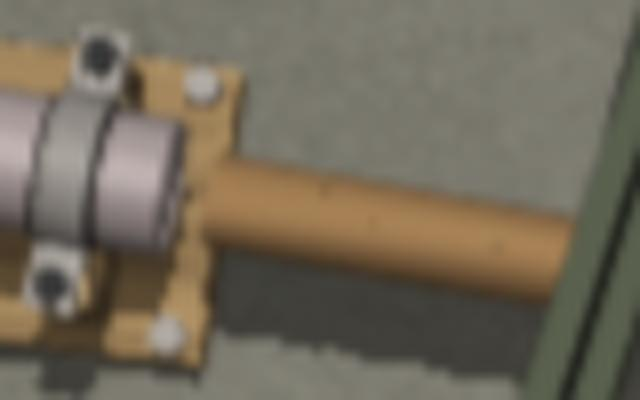

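The crop shows the dowel tip (about (212,199)) directly ahead of the mouth (about (177,187)), collinear to within 1–2 mm. Now I'll feel it in.

Call:
jog_arm --series '[[[0.004,0,0],0,0],[[0.008,0,0],0,0],[[0.012,0,0],0,0],[[0.012,0,0],0,0]]'

```text
clock: 6.58
position: [0.5626, -0.1388, 0.0488]
ee_rot: [-0.0, 0.77, 0.638, 0.0]
wrist_force: [0.5, 0.3, -0.8]
width: 0.302
```

Call:
jog_arm --series '[[[0.002,0,0],0,0],[[0.003,0,0],0,0],[[0.003,0,0],0,0]]'

```text
clock: 6.95
position: [0.5631, -0.1362, 0.0488]
ee_rot: [-0.0, 0.77, 0.638, 0.0]
wrist_force: [-0.3, -0.1, 0.1]
width: 0.298
```

Call:
jog_arm --series '[[[0.001,0,0],0,0],[[0.002,0,0],0,0],[[0.002,0,0],0,0]]'

```text
clock: 7.32
position: [0.5636, -0.1348, 0.049]
ee_rot: [0.001, 0.77, 0.638, -0.0]
wrist_force: [0.1, -3.4, -0.4]
width: 0.3
```

```bash
cat > st.py <<'E'
from rig import *
import numpy as np
o=get_obs();w,x,y,z=o["ee_rot"];t=np.arctan2(2*x*y,2*x*x-1)
c,s=np.cos(t),np.sin(t);R=np.array([[c,s,0],[s,-c,0],[0,0,-1]])
print(o["clock"],o["position"].round(4),"yaw",round(t,4),"F tool xyz",(R@o["wrist_force"]).round(2),"M tool",(R@o["wrist_torque"]).round(3),"w",round(o["width"],3))
E
python3 st.py
```

```text
7.325 [ 0.5636 -0.1348  0.049 ] yaw 1.384 F tool xyz [-3.31  0.72  0.35] M tool [-0.093 -0.746  0.038] w 0.3
```

Call:
jog_arm --series '[[[-0.001,0.0012,0],0,0],[[-0.001,0.0012,0],0,0],[[0.001,0.0012,0],0,0],[[0.001,0.0012,0],0,0]]'

```text
clock: 7.82
position: [0.5648, -0.1331, 0.0488]
ee_rot: [-0.0, 0.77, 0.638, 0.0]
wrist_force: [1.2, 0.2, -1.5]
width: 0.299
```

```bash
python3 st.py
```

```text
7.825 [ 0.5648 -0.1331  0.0488] yaw 1.3835 F tool xyz [0.4  1.1  1.53] M tool [-0.024  0.002  0.051] w 0.299
```

Call:
jog_arm --series '[[[0.002,0,0],0,0],[[0.003,0,0],0,0],[[0.003,0,0],0,0]]'

```text
clock: 8.2
position: [0.5654, -0.1302, 0.0488]
ee_rot: [-0.0, 0.77, 0.638, 0.0]
wrist_force: [-0.4, 1.1, -0.9]
width: 0.3
```

```bash
python3 st.py
```

```text
8.2 [ 0.5654 -0.1302  0.0488] yaw 1.384 F tool xyz [ 1.01 -0.58  0.86] M tool [ 0.012 -0.03   0.017] w 0.3
```

Call:
jog_arm --series '[[[0.002,0,0],0,0],[[0.005,0,0],0,0],[[0.005,0,0],0,0]]'

```text
clock: 8.57
position: [0.5664, -0.1253, 0.0488]
ee_rot: [-0.0, 0.77, 0.638, 0.0]
wrist_force: [0.1, 0.8, -0.8]
width: 0.296
```

```bash
python3 st.py
```

```text
8.575 [ 0.5664 -0.1253  0.0488] yaw 1.384 F tool xyz [ 0.81 -0.03  0.77] M tool [-0.003  0.024 -0.001] w 0.296
```

Call:
jog_arm --series '[[[0.002,0,0],0,0],[[0.005,0,0],0,0],[[0.008,0,0],0,0],[[0.008,0,0],0,0]]'

```text
clock: 9.07
position: [0.5679, -0.1175, 0.0488]
ee_rot: [-0.0, 0.77, 0.638, 0.0]
wrist_force: [-0.1, 1.3, -2.2]
width: 0.297
```

```bash
python3 st.py
```

```text
9.075 [ 0.5679 -0.1175  0.0488] yaw 1.3841 F tool xyz [ 1.24 -0.3   2.15] M tool [0.026 0.022 0.023] w 0.297
```

Call:
jog_arm --series '[[[0.003,0,0],0,0],[[0.006,0,0],0,0],[[0.008,0,0],0,0],[[0.008,0,0],0,0]]'

```text
clock: 9.57
position: [0.5692, -0.112, 0.049]
ee_rot: [0.001, 0.77, 0.639, -0.001]
wrist_force: [-2.0, -8.0, -0.9]
width: 0.298
```

```bash
python3 st.py
```

```text
9.575 [ 0.5692 -0.112   0.049 ] yaw 1.3853 F tool xyz [-8.24 -0.53  0.86] M tool [-0.059 -1.375  0.045] w 0.298
```

Call:
jog_arm --series '[[[0.001,0,0],0,0],[[0.002,0,0],0,0],[[0.004,0,0],0,0],[[0.004,0,0],0,0]]'

```text
clock: 10.07
position: [0.5698, -0.109, 0.0491]
ee_rot: [0.002, 0.769, 0.639, -0.002]
wrist_force: [-1.5, -10.6, 0.1]
width: 0.3
```

```bash
python3 st.py
```

```text
10.075 [ 0.5698 -0.109   0.0491] yaw 1.3856 F tool xyz [-10.72   0.47  -0.06] M tool [-0.014 -1.825  0.004] w 0.3
```

Call:
jog_arm --series '[[[0.002,0,0],0,0],[[0.004,0,0],0,0],[[0.006,0,0],0,0],[[0.006,0,0],0,0]]'

```text
clock: 10.58
position: [0.5709, -0.1031, 0.0491]
ee_rot: [0.002, 0.769, 0.639, -0.002]
wrist_force: [-1.8, -10.3, -0.6]
width: 0.298
```

```bash
python3 st.py
```

```text
10.575 [ 0.5709 -0.1031  0.0491] yaw 1.3856 F tool xyz [-10.48   0.17   0.58] M tool [-0.022 -1.811  0.009] w 0.298
```

Call:
jog_arm --series '[[[0.002,0,0],0,0],[[0.004,0,0],0,0],[[0.006,0,0],0,0],[[0.008,0,0],0,0],[[0.01,0,0],0,0],[[0.01,0,0],0,0]]'

```text
clock: 11.32
position: [0.5726, -0.0933, 0.049]
ee_rot: [0.002, 0.769, 0.639, -0.002]
wrist_force: [-1.5, -10.2, 0.3]
width: 0.294
```

```bash
python3 st.py
```

```text
11.325 [ 0.5726 -0.0933  0.049 ] yaw 1.3856 F tool xyz [-10.35   0.42  -0.27] M tool [ 0.036 -1.854  0.066] w 0.294
```

Call:
jog_arm --series '[[[0.002,0,0],0,0],[[0.004,0,0],0,0],[[0.006,0,0],0,0],[[0.008,0,0],0,0],[[0.01,0,0],0,0],[[0.01,0,0],0,0]]'

```text
clock: 12.08
position: [0.5744, -0.0835, 0.049]
ee_rot: [0.002, 0.769, 0.639, -0.002]
wrist_force: [-2.3, -10.9, -0.2]
width: 0.294
```

```bash
python3 st.py
```

```text
12.075 [ 0.5744 -0.0835  0.049 ] yaw 1.3856 F tool xyz [-11.12  -0.23   0.23] M tool [ 0.025 -1.911  0.005] w 0.294
```

Call:
jog_arm --series '[[[0.002,0,0],0,0],[[0.004,0,0],0,0],[[0.006,0,0],0,0],[[0.008,0,0],0,0],[[0.01,0,0],0,0],[[0.01,0,0],0,0]]'

```text
clock: 12.82
position: [0.5762, -0.0736, 0.0489]
ee_rot: [0.002, 0.769, 0.639, -0.002]
wrist_force: [-1.5, -10.8, -0.3]
width: 0.296
```

```bash
python3 st.py
```

```text
12.825 [ 0.5762 -0.0736  0.0489] yaw 1.3857 F tool xyz [-10.85   0.48   0.31] M tool [ 0.008 -1.845  0.047] w 0.296
```

Call:
jog_arm --series '[[[0.002,0,0],0,0],[[0.004,0,0],0,0],[[0.006,0,0],0,0],[[0.008,0,0],0,0],[[0.01,0,0],0,0],[[0.01,0,0],0,0]]'

```text
clock: 13.58
position: [0.5781, -0.0637, 0.0489]
ee_rot: [0.002, 0.77, 0.639, -0.002]
wrist_force: [-1.7, -10.3, 0.1]
width: 0.294
```

```bash
python3 st.py
```

```text
13.575 [ 0.5781 -0.0637  0.0489] yaw 1.3855 F tool xyz [-10.42   0.18  -0.05] M tool [-0.048 -1.738  0.047] w 0.294
```

Call:
jog_arm --series '[[[0.002,0,0],0,0],[[0.004,0,0],0,0],[[0.006,0,0],0,0],[[0.008,0,0],0,0],[[0.01,0,0],0,0],[[0.01,0,0],0,0]]'

```text
clock: 14.32
position: [0.5798, -0.0538, 0.0489]
ee_rot: [0.002, 0.769, 0.639, -0.002]
wrist_force: [-2.1, -9.9, 0.6]
width: 0.3
```

Call:
jog_arm --series '[[[0.002,0,0],0,0],[[0.004,0,0],0,0],[[0.006,0,0],0,0],[[0.008,0,0],0,0],[[0.008,0,0],0,0]]'

```text
clock: 14.95
position: [0.5813, -0.046, 0.0488]
ee_rot: [0.001, 0.769, 0.639, -0.002]
wrist_force: [-2.0, -10.2, -0.6]
width: 0.297
```

```bash
python3 st.py
```

```text
14.95 [ 0.5813 -0.046   0.0488] yaw 1.3855 F tool xyz [-10.4   -0.07   0.58] M tool [ 0.057 -1.778 -0.019] w 0.297
```

Call:
jog_arm --series '[[[0.002,0,0],0,0],[[0.004,0,0],0,0],[[0.006,0,0],0,0],[[0.008,0,0],0,0],[[0.01,0,0],0,0],[[0.01,0,0],0,0]]'

```text
clock: 15.7
position: [0.5831, -0.036, 0.0488]
ee_rot: [0.001, 0.77, 0.639, -0.002]
wrist_force: [-1.8, -10.2, -0.1]
width: 0.294
```

Call:
jog_arm --series '[[[0.002,0,0],0,0],[[0.004,0,0],0,0],[[0.006,0,0],0,0],[[0.008,0,0],0,0],[[0.008,0,0],0,0]]'

```text
clock: 16.32
position: [0.5846, -0.0274, 0.0487]
ee_rot: [0.001, 0.77, 0.638, -0.002]
wrist_force: [-2.4, -7.6, -0.6]
width: 0.299
```

```bash
python3 st.py
```

```text
16.325 [ 0.5846 -0.0274  0.0487] yaw 1.3851 F tool xyz [-7.89 -0.98  0.6 ] M tool [-0.016 -1.283  0.019] w 0.299
```

Call:
jog_arm --series '[[[0.002,0,0],0,0],[[0.004,0,0],0,0],[[0.006,0,0],0,0],[[0.008,0,0],0,0],[[0.01,0,0],0,0],[[0.01,0,0],0,0]]'

```text
clock: 17.08
position: [0.5866, -0.0167, 0.0487]
ee_rot: [0.0, 0.77, 0.638, -0.001]
wrist_force: [-1.2, -6.2, -0.6]
width: 0.295
```

Call:
jog_arm --series '[[[0.002,0,0],0,0],[[0.004,0,0],0,0],[[0.006,0,0],0,0],[[0.008,0,0],0,0],[[0.008,0,0],0,0]]'

```text
clock: 17.7
position: [0.5886, -0.0068, 0.0488]
ee_rot: [-0.0, 0.77, 0.638, 0.0]
wrist_force: [-1.4, 1.3, -1.1]
width: 0.298
```

```bash
python3 st.py; python3 - <<'E'
from h import *
f=cam("top");cv2.imwrite("pics/t3.png",cv2.resize(f["color"][175:275,100:250],None,fx=4,fy=4,interpolation=cv2.INTER_CUBIC)[:,:,::-1])
E
```

```text
17.7 [ 0.5886 -0.0068  0.0488] yaw 1.3839 F tool xyz [ 0.99 -1.58  1.14] M tool [ 0.203  0.146 -0.11 ] w 0.298
```

View pics/t3.png

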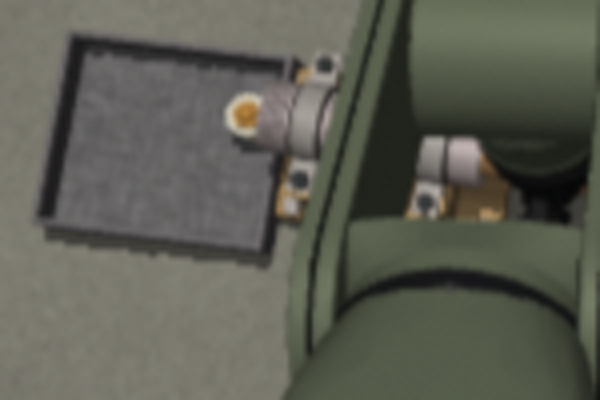

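The piston has dropped: it stands boss-up in the tray at crop (247,115), clear of the die end at (260,115), and the push force has gone to zero. Now I'll withdraw the dowel.

Call:
jog_arm --series '[[[-0.004,0,0],0,0],[[-0.01,0,0],0,0],[[-0.018,0,0],0,0],[[-0.026,0,0],0,0],[[-0.034,0,0],0,0],[[-0.042,0,0],0,0],[[-0.05,0,0],0,0]]'

```text
clock: 18.62
position: [0.5794, -0.0576, 0.0489]
ee_rot: [0.0, 0.77, 0.638, 0.0]
wrist_force: [-0.9, -1.0, -0.4]
width: 0.296
```

```bash
python3 st.py
```

```text
18.625 [ 0.5794 -0.0576  0.0489] yaw 1.3835 F tool xyz [-1.2  -0.72  0.43] M tool [ 0.044 -0.053 -0.031] w 0.296
```

Call:
jog_arm --series '[[[-0.008,0,0],0,0],[[-0.018,0,0],0,0],[[-0.028,0,0],0,0],[[-0.038,0,0],0,0],[[-0.048,0,0],0,0],[[-0.058,0,0],0,0],[[-0.068,0,0],0,0],[[-0.078,0,0],0,0],[[-0.09,0,0],0,0],[[-0.105,0,0],0,0],[[-0.118,0,0],0,0],[[-0.118,0,0],0,0]]'

```text
clock: 20.12
position: [0.5572, -0.1739, 0.0488]
ee_rot: [-0.0, 0.771, 0.637, 0.0]
wrist_force: [-0.3, 0.5, -1.3]
width: 0.297
```

```bash
python3 st.py; sed -i 's/range(230,272)/range(239,272)/;s/213.0,.16/214.9,.16/' ax2.py;  python3 ax2.py | grep -v "^dowel-cam"
```

```text
20.125 [ 0.5572 -0.1739  0.0488] yaw 1.3822 F tool xyz [ 0.4  -0.36  1.32] M tool [-0.    -0.076 -0.01 ] w 0.297
barrel [  0.17262896 165.98410144] 20 26 0.0937196980150091
barrel [  0.18604517 181.08978259] 25 26 0.10096524375571563
barrel [0.61346606 0.14089363 0.07      ] [0.59672648 0.04747324 0.07      ] yaw 1.3934923801191947 width px 17.560845985482132
dowel [  0.18060267 167.66146528] 27 27 0.0205824968327843
dowel [1.65925802e-01 1.81539830e+02] 33 33 0.13314961108410425
dowel [ 5.89170554e-01 -3.89297519e-04  6.97613726e-02] [ 0.57522362 -0.08097503  0.06976137] yaw 1.3994244103895022 width px 10.37059345319426
tool [ 0.55738397 -0.17248745  0.04876137] 1.3840386436723788
[-0.74259957  0.42927801 -1.95326013] [-0.08522068 -0.02695952  0.00069066]
```

Call:
jog_arm --series '[[[0,0,-0.02],0,0],[[0,0,-0.042],0,0],[[0,-0.02,-0.042],-0.05,0],[[0,-0.04,-0.042],-0.11,0],[[0.01,-0.06,-0.042],-0.17,0],[[0.03,-0.08,-0.042],-0.23,0],[[0.05,-0.1,-0.042],-0.277,0],[[0.0562,-0.1022,-0.042],-0.277,0],[[0.0562,-0.1022,-0.042],-0.277,0],[[0.0562,-0.1022,-0.025],-0.277,0],[[0.0562,-0.1022,-0.01],-0.277,0],[[0.0562,-0.1022,-0.005],-0.277,0],[[0.0562,-0.1022,-0.005],-0.277,0]]'

```text
clock: 21.95
position: [0.4679, -0.099, 0.0537]
ee_rot: [-0.0, 0.675, 0.738, 0.0]
wrist_force: [-1.0, -0.3, -1.6]
width: 0.296
```

```bash
python3 st.py; python3 - <<'E'
from h import *
f=cam("top");s=cam("side")
a=cv2.resize(f["color"][180:280,170:300],(520,400),interpolation=cv2.INTER_CUBIC)
b=cv2.resize(s["color"][180:260,190:246],(280,400),interpolation=cv2.INTER_CUBIC)
cv2.imwrite("pics/r1.png",np.hstack([a,b])[:,:,::-1])
E
```

```text
21.95 [ 0.4679 -0.099   0.0537] yaw 1.6603 F tool xyz [-0.24 -1.03  1.59] M tool [ 0.055 -0.075  0.061] w 0.296
```

View pics/r1.png

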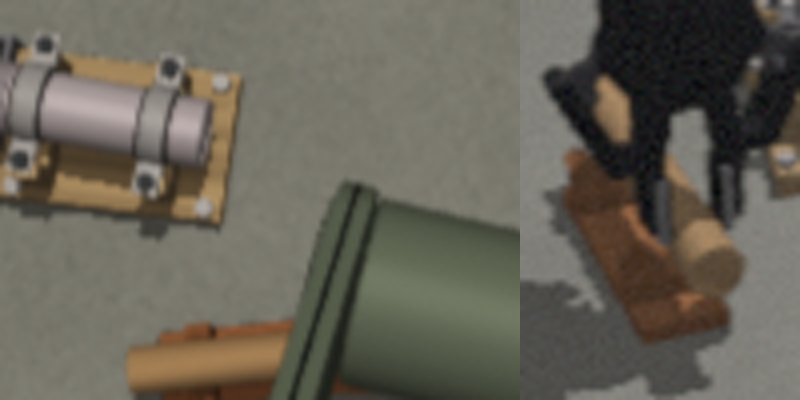

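The dowel is above its rest (its front end at crop (130,370)) and lined up with the V-blocks. Lowering now.

Call:
jog_arm --series '[[[0,0,0.006],0,0],[[0,0,0.012],0,0],[[0,0,0.017],0,0],[[0,0,0.02],0,0],[[0,0,0.022],0,0],[[0,0,0.022],0,0]]'

```text
clock: 22.8
position: [0.4674, -0.0987, 0.0319]
ee_rot: [0.0, 0.675, 0.738, -0.0]
wrist_force: [-1.2, -0.3, 1.7]
width: 0.298
```

```bash
python3 st.py
```

```text
22.8 [ 0.4674 -0.0987  0.0319] yaw 1.661 F tool xyz [-0.21 -1.18 -1.75] M tool [ 0.209 -0.094 -0.045] w 0.298
```

Call:
jog_arm --series '[[[0,0,0.0005],0,0],[[0,0,0.0005],0,0.35],[[0,0,0.0005],0,0.45],[[0,0,0.0005],0,0.6],[[0,0,0.0005],0,0.8],[[0,0,0.0005],0,1],[[0,0,0.0005],0,1],[[0,0,0.0005],0,1],[[0,0,-0.03],0,1],[[0,0,-0.08],0,1],[[0,0,-0.13],0,1],[[0,0,-0.18],0,1],[[-0.06,0,-0.18],0,1],[[-0.12,0,-0.18],0,1],[[-0.18,0,-0.18],0,1],[[-0.22,0,-0.18],0,1],[[-0.22,0,-0.18],0,1],[[-0.22,0,-0.18],0,1],[[-0.22,0,-0.18],0,1]]'

```text
clock: 25.18
position: [0.4871, -0.3164, 0.2119]
ee_rot: [-0.0, 0.674, 0.739, 0.0]
wrist_force: [0.0, 0.9, 0.7]
width: 1.001
```

```bash
python3 st.py; python3 - <<'E'
from h import *
f=cam("top");s=cam("side")
a=cv2.resize(f["color"][180:290,105:305],(500,275),interpolation=cv2.INTER_CUBIC)
b=cv2.resize(s["color"][155:255,180:300],(500,417),interpolation=cv2.INTER_CUBIC)
cv2.imwrite("pics/e1.png",np.vstack([a,b[:325]])[:,:,::-1])
E
python3 ax2.py | grep "^barrel"
```

```text
25.175 [ 0.4871 -0.3164  0.2119] yaw 1.6621 F tool xyz [ 0.9   0.12 -0.71] M tool [0.015 0.048 0.008] w 1.001
barrel [  0.17299856 165.91273758] 20 26 0.08855953953204079
barrel [  0.18576387 181.15704497] 25 26 0.10866111939938719
barrel [0.61345061 0.14089303 0.07      ] [0.59670691 0.04747277 0.07      ] yaw 1.3934494653550498 width px 17.58035933546583
```

View pics/e1.png

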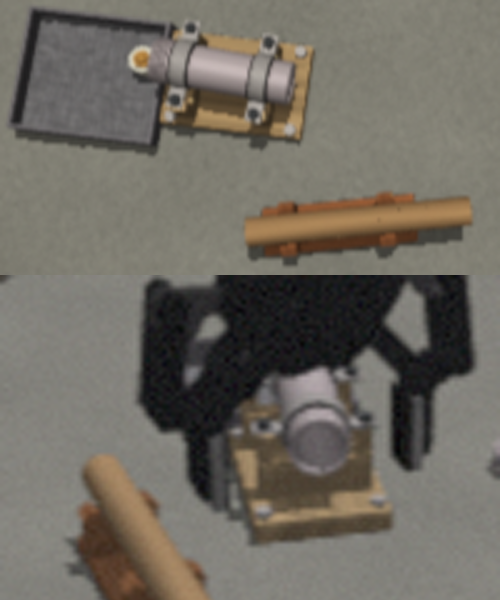

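The dowel is back in its rest (from (247,230) to (470,212)). The piston stands in the tray at (142,60), the barrel hasn't moved, and the bore is clear. Handing in.

```bash
python3 -c "
from rig import *
print(close_job())"
```

```text
the job is handed in; nothing more can be done
None
```

The piston is out of the barrel and in the catch tray, and the dowel is back in its rest. I handed the job in at about 26 s of the 72 s allowed.

- **Finding the mouth:** the dowel's end touched one side of the flare at about 3 N. I backed off, shifted it 1.2 mm sideways, and it then slid in freely.
- **Pushing:** every force reading during the push was 11.1 N or less along the barrel, with almost no sideways load. That is well under the 17 N the clamps hold. The force dropped to zero when the piston fell.
- **Final pictures:** the piston stands boss-up in the tray, close to the die end, and did not move when the dowel was drawn out. The dowel lies in its V-blocks along its original line, and the gripper is open and clear of everything.
- **Barrel:** its line measured the same before and after, to about 0.1 mm sideways. I did not measure shift along its length separately; the picture shows none.
- **What disagreed or went unchecked:** the camera put the dowel's direction 0.01–0.02 rad off the gripper's, but this caused no binding. I did not look again at the die cap, test disc, spray bottle and rib at the end; the arm stayed clear of them.

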